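Screw down the red pigment jar's lid

ROBOT

A 7-joint arm with a two-finger parallel gripper is mounted at the origin on the work surface. World frame = base frame: x ahead of the robot, y to its left, z up, the work surface at z = 0. Lengths are in m, angles in rad, forces in N, time in s.
With the tool pointing down it reaches from about 0.425 to 0.925 m from the base axis. Payload 6.8 kg.
Tool frame: the origin (TCP) lies at the very end of the fingers, on their centre line; the grasp point (between the pads) lies 19 mm behind it (tcp_to_grasp is the distance from the TCP to the grasp point, in m); z points along the fingers, y is the direction in which the jaws open and shut (so a half turn about z gives the same grasp; the last joint's range is limited). The gripper opens to 85 mm and grips with 20 to 120 N. Pads are 22 mm wide; open, the fingers measure 114 mm over their backs; the gripper's body (76 mm by 85 mm) begins 54 mm behind the grasp point. The pads swing forward as they close: fully open they stand 13 mm farther back than shut.
Start: joints at [-1.315, 0.477, 0.022, 1.555, -0.011, 1.109, -0.083], TCP at [0.24, 0.631, 0.231] pointing down, gripper open.
Joint ranges: [-2.96, 2.96], [-0.34, 2.1], [-1.41, 1.46], [0.24, 2.44], [-1.37, 4.51], [0.17, 1.92], [-2.96, 2.96]. Speed limits (rad/s): [2.39, 2.39, 3.14, 3.14, 3.14, 3.14, 3.14].

INTERFACE

Orientations are given as a unit quaternion [w, x, y, z].
In Python, from station import * gives the robot as it stands.
- The arm moves only by the tool apply_moves, never from a script. Its argument "increments" is one flat list of numbers, 5 for each row, row after row: the finger opening in mm, from 0 to 85.4, then the shift along the tool's x, y, z in mm, then the turn about the tool's z in degrees. In form: [claw, tx, ty, tz, roll, claw, tx, ty, tz, roll, ...]. A call has 1 to 12 rows; each row shifts and turns the pose as measured when the row begins, along the tool's axes as they then stand; what a row does not reach is not made up. A row lasts 1/8 s, in which the tool goes at most 62.5 mm and 10.7 degrees, less where a joint would pass 70% of its speed; a pose out of reach is approached as far as the arm can. A call with a gripper value outside its range is refused whole. The fingers move at their own pace and stop on an object; "squeeze" is the grip in N (left out, the last holds). Time passes only in rows, so rows that do not move let the fingers close. It gives the time, the measured TCP pose, the force and the opening at its end, in the units of the state.
- get_obs(): the state, without advancing time (a new reading comes with each control period).
- read_camera(name): name is "side" or "top" or "wrist"; returns (picture, depth): 420x560x3 uint8, blue, green, red; 420x560 float32, m along the optical axis (not along the pixel's ray), 0 where there is no reading.
- get_calibration(name): a dict with "mtx" (3x3 intrinsics, pixels), "camera_from_world" (4x4, takes a point from world to camera coordinates); the wrist camera has in their place "T_tool_cam" (4x4, takes a point from camera to tool coordinates, whose origin is the TCP and whose axes are the flange's). Camera axes: x right, y down, z forward; pixel columns grow to the right and rows downward; lengths in m; the calibration is good to about 2 mm. A picture is of the moment at which its call begins: read the wrist's pose just before it. get_calibration takes no time and is no camera call.
- hand_in(): hands the job in, once; it reports no verdict.
Trained networks look in the newest picture that a camera, given by its name, has taken for a name from the list of things; names that differ only in an ending like _2 or _b are one class to them, and where a whole thing is asked for, a point or a joint stands for the part that bears it (a point fixed in the world has none). Each returns a list of dicts, best first, with "p" (0 to 1); they miss things now and then, are a little off and sometimes report something else, mostly with a low value. They report only what shows in the picture. A call takes as long as a camera call. They do not tell look-alikes from the thing itself.
- outline_of(camera, thing): "pixels" (420x560 bool, what is visible of it) and "extent" ([centre column, centre row, width, height] in pixels, round what is visible of it).
The state is a dict: "t": time; "q": joint angles; "joint_vel": joint speeds; "joint_torque": joint torques, N m; "eef_pos": TCP position; "tool_rot": TCP orientation; "contact_force": force on the tool from outside, world axes, zero at the start; "torque": the same for the moment, N m; "gripper_width": opening from 0.0 (shut) to 1.0 (fully open).
Only numpy, scipy, OpenCV 4.12 (cv2) and the standard library are available. Lean on these libraries where they do the work, as an engineer would, in place of code of your own. Each camera call takes 0.05 s, during which the arm holds its last target.

TASK

The red pigment is finished for today: screw the red jar's lid fully home by turning it clockwise (seen from above) until its white line points the same way as the white line on its wooden holder, then let go. The blue and green jars are still in use, so leave their lids turned just as they are.

Things in the scene. Friction and masses are not known exactly. Their poses are not given: they have to be found in the camera images.
- red_lid (a joint): Red lid's angle, rad, growing anticlockwise from above: 0 = screwed home on a hard stop (the white lines on lid and holder point the same way), 1.6 = other stop; starts at 0.75 to 1.25. It turns about the fixed jar's upright axis, never rises or comes off, has steady friction of 0.12 N m and stays where left. The holder may be turned 0.5 rad either way.
- red_lid_top (a point): Centre of the top face of the red lid, on its turning axis, 111 mm above the table; z up, x along the lid's white line, turning with it. Round ribbed red cap 58 mm wide, 26 mm tall (underside 85 mm up) on a straight white jar 52 mm wide with a red band, fixed in a wooden holder 120 x 120 x 30 mm fixed to the table; a white line on the holder runs outward from the jar.
- blue_lid_mark (a point): Point on top of the blue lid, on its white line 26 mm from its turning axis; x runs outward along the line, z up. Blue jar, lid and holder are like the red ones, at least 160 mm away between axes. To stay unturned.
- green_lid_mark (a point): The same point on the green lid, on an equal jar and holder in green. It must stay unturned.
There are look-alikes about, which are no part of the job. What is shaped like the part that bears red_lid but yellow is not meant.

How it is judged:
By the outcome, as a careful person would: the job done as asked, in the order asked, and still so for the second after the job is handed in, with the robot touching nothing.
It also fails if it takes over 32 s, if anything falls off the work surface, if the arm or the gripper's body presses on something with over 40 N, if the wrist force passes 120 N, or if a joint passes its speed limit or range.

## Working session

There is one attempt and no reset: what is moved stays moved. The work goes in short steps, Python scripts to look and compute and a tool call to move; the robot and the scene stay as the last step left them, time stands still between calls to the robot, and variables do not carry over. Pictures are saved under pics/ and viewed, and the job is handed in when it is done.

Besides the shell and the picture viewer there is one more tool, called after ">>>" as name(argument=value, ...) on one line, values as JSON. apply_moves: Moves the arm, as the interface text tells. Its arguments: {"type":"object","properties":{"increments":{"type":"array"},"squeeze":{"type":"number"}},"required":["increments"]}

```bash
mkdir -p pics; ls
python3 - <<'E'
from station import *
import cv2,numpy as np
o=get_obs();print({k:np.round(v,3) for k,v in o.items()})
for c in("top","side"):
    im,d=read_camera(c);cv2.imwrite(f"pics/{c}0.png",im);np.savez(f"{c}0.npz",im=im,d=d)
    print(c,{k:np.round(v,4).tolist() for k,v in get_calibration(c).items()})
print(get_calibration("wrist"))
E
```

```text
pics
{'t': np.float64(0.0), 'q': array([-1.315,  0.478,  0.022,  1.556, -0.011,  1.109, -0.083]), 'joint_vel': array([ 0.001, -0.001,  0.001, -0.001, -0.001, -0.   , -0.001]), 'joint_torque': array([ 0.0000e+00, -5.9642e+01,  1.6070e+00, -2.8120e+01,  1.2000e-02,
        9.0000e-03,  0.0000e+00]), 'eef_pos': array([0.24, 0.63, 0.23]), 'tool_rot': array([-0.   ,  0.181,  0.984, -0.001]), 'contact_force': array([-0.625,  1.185, -0.028]), 'torque': array([-0.005, -0.078,  0.015]), 'gripper_width': np.float64(0.998)}
top {'mtx': [[491.0045, 0.0, 273.7574], [0.0, 491.0045, 208.9403], [0.0, 0.0, 1.0]], 'camera_from_world': [[-0.0133, -0.9996, 0.0262, 0.037], [-0.9953, 0.0108, -0.0958, 0.4543], [0.0955, -0.0273, -0.9951, 1.3602], [0.0, 0.0, 0.0, 1.0]]}
side {'mtx': [[379.6097, 0.0, 274.0398], [0.0, 379.6097, 213.7117], [0.0, 0.0, 1.0]], 'camera_from_world': [[0.7359, -0.6767, 0.0232, -0.3155], [-0.3532, -0.4129, -0.8395, 0.2455], [0.5776, 0.6096, -0.5429, 0.8194], [0.0, 0.0, 0.0, 1.0]]}
{'mtx': array([[338.37284661,   0.        , 281.24539153],
       [  0.        , 338.37284661, 212.46893153],
       [  0.        ,   0.        ,   1.        ]]), 'T_tool_cam': array([[ 1.67343044e-04, -9.65747319e-01, -2.59484271e-01,
         6.43585401e-02],
       [ 9.99999986e-01,  1.62001194e-04,  4.19710338e-05,
         1.73896680e-04],
       [ 1.50334838e-06, -2.59484275e-01,  9.65747333e-01,
        -1.42715167e-01],
       [ 0.00000000e+00,  0.00000000e+00,  0.00000000e+00,
         1.00000000e+00]])}
```

View pics/top0.png

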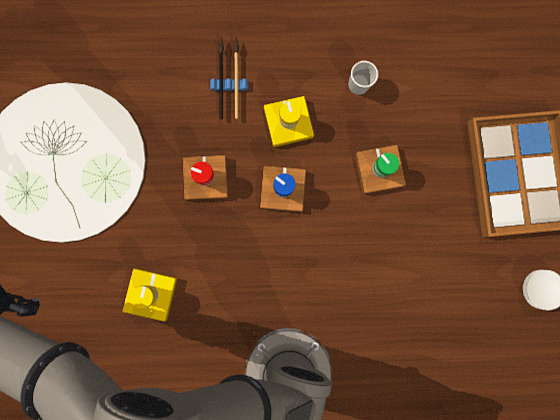

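View pics/side0.png

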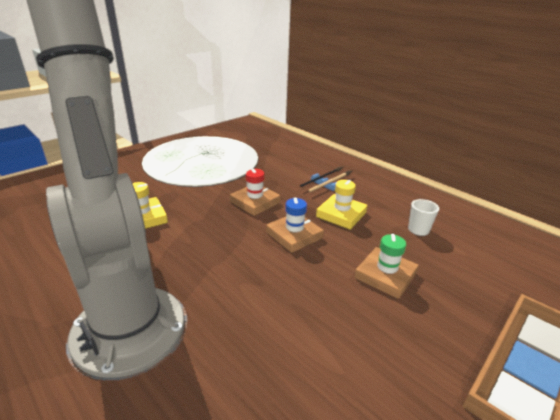

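The red-lidded jar is the only red one, at top (202,172). Blue is at (284,184), green at (387,163), and the yellow look-alikes are at (289,113) and (148,295). I'll measure it and confirm in a crop.

```bash
cat > h.py <<'E'
import numpy as np,cv2
from station import *
def ray_plane(c,px,z):
    k=get_calibration(c);K=k["mtx"];T=k["camera_from_world"];R=T[:3,:3];t=T[:3,3]
    px=np.atleast_2d(px).astype(float)
    r=np.c_[px,np.ones(len(px))]@np.linalg.inv(K).T@R
    o=-R.T@t
    return o+r*((z-o[2])/r[:,2])[:,None]
def proj(c,P):
    k=get_calibration(c);T=k["camera_from_world"];p=np.atleast_2d(P)@T[:3,:3].T+T[:3,3]
    p=p@k["mtx"].T;return p[:,:2]/p[:,2:]
def rectify(c,im,x,y,z,half=.075,s=4000):
    # metric ortho view at height z: right=+x, up=+y
    n=int(2*half*s);w=np.array([[x-half,y+half,z],[x+half,y+half,z],[x+half,y-half,z],[x-half,y-half,z]])
    H=cv2.getPerspectiveTransform(proj(c,w).astype(np.float32),np.float32([[0,0],[n,0],[n,n],[0,n]]))
    return cv2.warpPerspective(im,H,(n,n),flags=cv2.INTER_CUBIC)
E
python3 - <<'E'
from h import *
im=np.load("top0.npz")["im"]
d=np.load("top0.npz")["d"]
for th in("red_lid","blue_lid_mark","green_lid_mark"):
    for r in outline_of("top",th)[:2]:print(th,r["p"],np.round(r["extent"],1))
read_camera("top")
hsv=cv2.cvtColor(im,cv2.COLOR_BGR2HSV)
print("depth",d[172,206],d[172,202])
p=ray_plane("top",[[202.5,172.5]],.111)[0];print(p)
a=rectify("top",im,p[0],p[1],.111);b=rectify("top",im,p[0],p[1],.03)
cv2.imwrite("pics/r1.png",cv2.resize(np.hstack([a,b]),(800,400)))
E
```

```text
red_lid 0.92 [144.3 295.9  26.   22.1]
red_lid 0.85 [202.9 170.9  24.2  22.5]
blue_lid_mark 0.93 [283.6 185.4  23.1  20.6]
green_lid_mark 0.8 [388.6 163.8  22.2  23.1]
depth 1.297773 1.294014
[0.54476046 0.2207569  0.111     ]
```

View pics/r1.png

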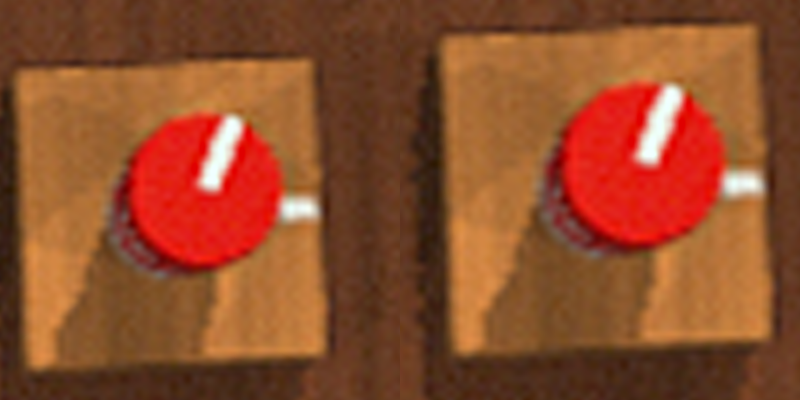

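The crop shows the red jar with its lid line at about 70° and the holder line at about 2° (right = +x). Next I'll get precise numbers and the tool-frame shift.

```bash
cat >> h.py <<'E'
from scipy.spatial.transform import Rotation as Ro
def toolR(o):
    w,x,y,z=o["tool_rot"];return Ro.from_quat([x,y,z,w]).as_matrix()
def lid_measure(c,im,x,y):
    s=4000;h=.075
    a=rectify(c,im,x,y,.111);hs=cv2.cvtColor(a,cv2.COLOR_BGR2HSV)
    red=((hs[...,0]<8)|(hs[...,0]>172))&(hs[...,1]>190)&(hs[...,2]>190)
    red=cv2.morphologyEx(red.astype(np.uint8),cv2.MORPH_OPEN,np.ones((9,9)))
    cn=max(cv2.findContours(red,0,2)[0],key=cv2.contourArea)
    (cx,cy),r=cv2.minEnclosingCircle(cv2.convexHull(cn))
    m=np.zeros(red.shape,np.uint8);cv2.circle(m,(int(cx),int(cy)),int(r*.97),1,-1)
    wh=(hs[...,1]<110)&(hs[...,2]>170)&(m>0)
    p=np.argwhere(wh)[:,::-1]
    v=np.array([p[:,0].mean()-cx,-(p[:,1].mean()-cy)])
    pc=cv2.fitLine(p.astype(np.float32),2,0,.01,.01).ravel()
    X=x-h+cx/s;Y=y+h-cy/s
    b=rectify(c,im,x,y,.03);hb=cv2.cvtColor(b,cv2.COLOR_BGR2HSV)
    wb=((hb[...,1]<90)&(hb[...,2]>170)).astype(np.uint8)
    n,l,st,ce=cv2.connectedComponentsWithStats(wb)
    hl=[(st[i,4],round(x-h+ce[i][0]/s,4),round(y+h-ce[i][1]/s,4)) for i in range(1,n) if st[i,4]>300]
    print("lid",X,Y,"r",r/s,"line deg c->mean",np.degrees(np.arctan2(v[1],v[0])),"fit",np.degrees(np.arctan(-pc[1]/pc[0])))
    print("white at z=.03:",[(q,round(np.degrees(np.arctan2(q[2]-Y,q[1]-X)),1)) for q in hl])
    return X,Y
E
python3 - <<'E'
from h import *
im=np.load("top0.npz")["im"]
X,Y=lid_measure("top",im,.5448,.2208)
o=get_obs();R=toolR(o);d=np.array([X,Y,.16])-o["eef_pos"]
print(o["eef_pos"],np.round(R,3).tolist(),R.T@d*1000)
b=cv2.imread
E
```

```text
lid 0.5471266601562499 0.22548608093261718 r 0.028945484161376954 line deg c->mean 67.29407801149162 fit 68.46822
white at z=.03: [((np.int32(3894), np.float64(0.5671), np.float64(0.2493)), np.float64(50.0)), ((np.int32(2011), np.float64(0.598), np.float64(0.2269)), np.float64(1.6))]
[0.24011399 0.63063978 0.23097952] [[-0.935, 0.356, -0.0], [0.356, 0.935, -0.001], [-0.0, -0.001, -1.0]] [-431.08671774 -269.33941525   71.168232  ]
```

>>> apply_moves(increments=[85,-43,-27,3,0,85,-43,-27,3,0,85,-43,-27,3,0,85,-43,-27,3,0,85,-43,-27,3,0,85,-43,-27,3,0,85,-43,-27,3,0,85,-43,-27,3,0,85,-43,-27,3,0,85,-43,-27,3,0], squeeze=35)

```text
t: 1.55
eef_pos: [0.5529, 0.2193, 0.1997]
tool_rot: [-0.0, 0.176, 0.984, 0.002]
contact_force: [0.7, 0.6, 0.8]
gripper_width: 0.991
```

Run:
```python
from h import *
o=get_obs();R=toolR(o);print(o["t"],o["eef_pos"],o["q"])
im,dd=read_camera("wrist");cv2.imwrite("pics/w1.png",im)
k=get_calibration("wrist")
d=np.array([.5471,.2255,.08])-o["eef_pos"];print(R.round(3).tolist(),R.T@d*1000)
# pts of lid from wrist: red top
hs=cv2.cvtColor(im,cv2.COLOR_BGR2HSV);m=((hs[...,0]<8)|(hs[...,0]>172))&(hs[...,1]>170)&(hs[...,2]>120)&(dd>0)
v,u=np.nonzero(m);z=dd[v,u];P=np.c_[(u-k["mtx"][0,2])/k["mtx"][0,0]*z,(v-k["mtx"][1,2])/k["mtx"][1,1]*z,z]
P=P@k["T_tool_cam"][:3,:3].T+k["T_tool_cam"][:3,3];W=P@R.T+o["eef_pos"]
t=W[abs(W[:,2]-.111)<.005]
(c,r)=cv2.minEnclosingCircle(np.float32(t[:,:2]*1000));print("wrist lid",c,r,len(t),np.median(t,axis=0))
```

```text
1.55 [0.5529148  0.2192914  0.19968945] [-0.61633735  0.37788379  0.17441778  1.79734845 -0.08183408  0.97098845
  0.80951439]
[[-0.938, 0.346, 0.0], [0.346, 0.938, 0.004], [0.001, 0.004, -1.0]] [  7.48277716   3.34111333 119.71118845]
wrist lid (548.0286865234375, 227.0745849609375) 29.517690658569336 4540 [0.5446526  0.22553411 0.11120765]
```

View pics/w1.png

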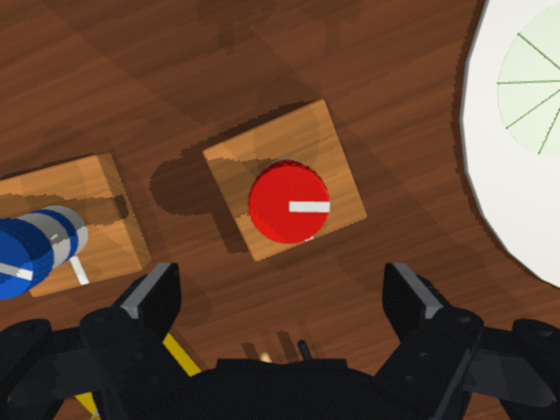

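The wrist view shows the red lid at (290,203) centred between the fingers sideways, and the blue jar at far left, well clear. I'll centre, then descend.

>>> apply_moves(increments=[85,7,4,10,0,85,0,0,20,0,85,0,0,20,0])

```text
t: 1.98
eef_pos: [0.5526, 0.218, 0.1488]
tool_rot: [0.002, 0.181, 0.983, 0.001]
contact_force: [-0.2, 1.2, -0.0]
gripper_width: 0.997
```

Run:
```python
from h import *
o=get_obs();R=toolR(o);print(o["t"],o["eef_pos"],o["q"][6],o["contact_force"])
d=np.array([.5475,.226,.079])-o["eef_pos"];print(R.round(4).tolist(),R.T@d*1000)
```

```text
1.975 [0.55262459 0.21801605 0.14878874] 0.8069135843390244 [-0.1673012   1.15436937 -0.04093625]
[[-0.9343, 0.3565, 0.0053], [0.3565, 0.9343, 0.0014], [-0.0045, 0.0032, -1.0]] [ 7.94603989  5.40624932 69.77181753]
```

>>> apply_moves(increments=[85,8,5,0,0,85,0,0,0,0])

```text
t: 2.22
eef_pos: [0.5437, 0.2286, 0.1473]
tool_rot: [0.001, 0.179, 0.984, 0.001]
contact_force: [0.9, 0.2, -0.1]
gripper_width: 0.996
```

Run:
```python
from h import *
o=get_obs();R=toolR(o);print(o["t"],o["eef_pos"],o["q"][6],o["contact_force"])
d=np.array([.5475,.226,.079])-o["eef_pos"];print(R.T@d*1000)
```

```text
2.225 [0.54369319 0.22857198 0.14730951] 0.7876331130855192 [ 0.87732463  0.16165442 -0.05804564]
[-4.39896669 -1.16463105 68.3124305 ]
```

>>> apply_moves(increments=[85,-3,-1,0,0,85,0,0,0,0,85,0,0,0,0])

```text
t: 2.6
eef_pos: [0.5469, 0.2277, 0.1492]
tool_rot: [0.002, 0.179, 0.984, 0.002]
contact_force: [-0.2, 0.3, -0.0]
gripper_width: 0.994
```

Run:
```python
from h import *
for i in range(4):
    o=get_obs();R=toolR(o);print(o["t"],o["eef_pos"],o["q"][6],o["joint_vel"].round(3))
    if i<3: im,dd=read_camera("wrist")
d=np.array([.5475,.226,.079])-o["eef_pos"];print(R.T@d*1000)
k=get_calibration("wrist")
hs=cv2.cvtColor(im,cv2.COLOR_BGR2HSV);m=((hs[...,0]<8)|(hs[...,0]>172))&(hs[...,1]>170)&(hs[...,2]>120)&(dd>0)
v,u=np.nonzero(m);z=dd[v,u];P=np.c_[(u-k["mtx"][0,2])/k["mtx"][0,0]*z,(v-k["mtx"][1,2])/k["mtx"][1,1]*z,z]
P=P@k["T_tool_cam"][:3,:3].T+k["T_tool_cam"][:3,3];W=P@R.T+o["eef_pos"]
s=abs(W[:,2]-.111)<.004
(c,r)=cv2.minEnclosingCircle(np.float32(P[s][:,:2]*1000));print("lid in tool mm",c,r,s.sum())
```

```text
2.6 [0.54689739 0.2276685  0.14915195] 0.793080072371069 [ 0.004 -0.004  0.003 -0.004  0.002 -0.001  0.001]
2.65 [0.54696745 0.22760823 0.14915785] 0.7931271871470468 [ 0.002  0.004  0.001  0.002  0.002 -0.002 -0.002]
2.7 [0.54688994 0.22755727 0.1490333 ] 0.7930988044737132 [-0.     0.003 -0.002  0.003 -0.001 -0.001 -0.001]
2.75 [0.54676695 0.22752895 0.14889039] 0.7931120694658167 [-0.001  0.002 -0.     0.001 -0.     0.     0.001]
[-1.03924892 -1.41514578 69.88890392]
lid in tool mm (-0.6312608122825623, 0.2782728374004364) 29.295310974121094 6872
```

Centred to about 1 mm. I'll go down 70 mm.

>>> apply_moves(increments=[85,-1,-1,18,0,85,0,0,18,0,85,0,0,18,0,85,0,0,12,0,85,0,0,0,0,85,0,0,0,0])

```text
t: 3.5
eef_pos: [0.5463, 0.2252, 0.076]
tool_rot: [0.0, 0.179, 0.984, 0.0]
contact_force: [0.6, -0.1, 0.4]
gripper_width: 0.995
```

Run:
```python
from h import *
read_camera("wrist");o=get_obs();R=toolR(o);print(o["t"],o["eef_pos"],o["q"][6],o["contact_force"])
d=np.array([.5475,.226,.079])-o["eef_pos"];print(R.round(3).tolist(),R.T@d*1000)
```

```text
3.55 [0.54624586 0.22528776 0.07611732] 0.8128461318718722 [-0.23777263  0.00772189 -0.37448614]
[[-0.936, 0.352, 0.0], [0.352, 0.936, 0.0], [-0.0, 0.0, -1.0]] [-0.9235164   1.1092707  -2.88212503]
```

>>> apply_moves(increments=[50,-1,1,-1,0,50,0,0,0,0,50,0,0,0,0,50,0,0,0,0,50,0,0,0,0])

```text
t: 4.18
eef_pos: [0.5486, 0.2268, 0.0786]
tool_rot: [0.001, 0.179, 0.984, 0.001]
contact_force: [0.1, 0.5, -1.1]
gripper_width: 0.666
```

Run:
```python
from h import *
im,d=read_camera("wrist");cv2.imwrite("pics/w2.png",im);o=get_obs();print(o["t"],o["eef_pos"],o["gripper_width"],o["contact_force"],o["torque"])
```

```text
4.225 [0.5486218  0.22684187 0.0786411 ] 0.6671926547848047 [ 0.27025756  0.21642263 -1.85760952] [ 0.19366473 -0.1037537   0.05235424]
```

View pics/w2.png

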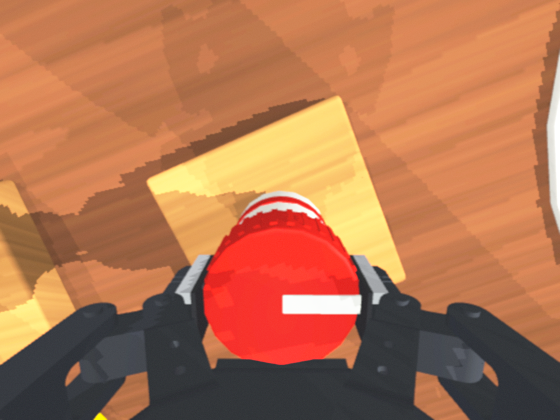

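Gripped at about 57 mm, with the lid line pointing at the right finger (320,303). I'll turn it in stages.

>>> apply_moves(increments=[50,0,0,0,9,50,0,0,0,9,50,0,0,0,9,50,0,0,0,9,50,0,0,0,0])

```text
t: 4.85
eef_pos: [0.548, 0.226, 0.0786]
tool_rot: [0.0, 0.482, 0.876, 0.001]
contact_force: [1.2, 0.0, -2.2]
gripper_width: 0.67
```

```bash
cat >> h.py <<'E'
def st():
    o=get_obs();R=toolR(o);print(round(float(o["t"]),2),o["eef_pos"].round(4),"yjaw deg",np.degrees(np.arctan2(R[1,1],R[0,1])).round(1),"q7",o["q"][6].round(3),"gw",round(float(o["gripper_width"]),3),o["contact_force"].round(1),o["torque"].round(2),"tilt",np.degrees(np.arccos(-R[2,2])).round(2), "to axis mm",(R.T@(np.array([.548,.2265,.0785])-o["eef_pos"])*1000).round(1))
    return o,R
E
python3 - <<'E'
from h import *
read_camera("wrist");st()
E
```

```text
4.9 [0.548  0.226  0.0786] yjaw deg 32.5 q7 0.286 gw 0.669 [-0.   0.1 -1.5] [-0.   -0.08 -0.08] tilt 0.12 to axis mm [0.4 0.3 0.1]
```

>>> apply_moves(increments=[50,0,0,0,9,50,0,0,0,9,50,0,0,0,8,50,0,0,0,4,50,0,0,0,4,50,0,0,0,3])

```text
t: 5.65
eef_pos: [0.547, 0.2259, 0.0787]
tool_rot: [-0.0, 0.732, 0.681, -0.0]
contact_force: [1.0, -0.2, -1.4]
gripper_width: 0.667
```

Run:
```python
from h import *
st();im,d=read_camera("wrist");cv2.imwrite("pics/w3.png",im);st()
```

```text
5.65 [0.547  0.2259 0.0787] yjaw deg -4.1 q7 -0.233 gw 0.667 [ 1.  -0.2 -1.4] [-0.1  -0.14  0.8 ] tilt 0.04 to axis mm [0.6 1.  0.2]
5.7 [0.547  0.2259 0.0787] yjaw deg -4.2 q7 -0.234 gw 0.67 [-0.9 -0.2  0.2] [-0.09 -0.06  0.82] tilt 0.04 to axis mm [0.6 0.9 0.2]
```

View pics/w3.png

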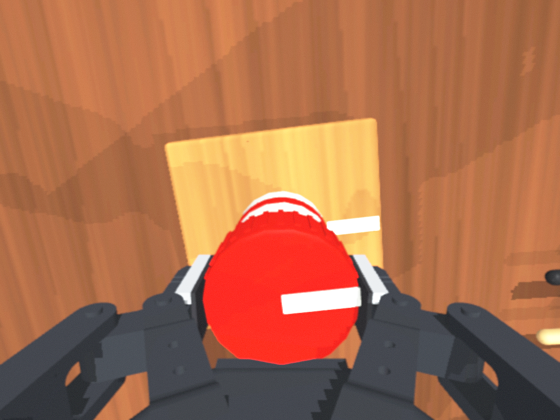

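The moment rose to 0.8 N m at the stop. In the picture the lid line (320,300) and holder line (355,226) are parallel. I'll release and rise.

>>> apply_moves(increments=[85,0,0,0,0,85,0,0,0,0,85,0,0,0,0,85,0,0,0,0,85,0,0,-15,0,85,0,0,-20,0,85,0,0,-25,0,85,0,0,-30,0,85,0,0,-30,0,85,0,0,-30,0])

```text
t: 6.95
eef_pos: [0.5466, 0.2246, 0.2365]
tool_rot: [-0.001, 0.731, 0.682, -0.001]
contact_force: [1.0, 0.4, -0.9]
gripper_width: 1.0
```

Run:
```python
from h import *
st();im,d=read_camera("wrist");cv2.imwrite("pics/w4.png",im);t,_=read_camera("top");cv2.imwrite("pics/top4.png",t);st()
```

```text
6.95 [0.5466 0.2246 0.2365] yjaw deg -4.0 q7 -0.341 gw 1.0 [ 1.   0.4 -0.9] [ 0.02 -0.01  0.06] tilt 0.12 to axis mm [  2.    1.6 158. ]
7.05 [0.5489 0.2252 0.239 ] yjaw deg -4.0 q7 -0.34 gw 0.994 [-0.4  0.4 -0. ] [-0.02 -0.02  0.01] tilt 0.29 to axis mm [  0.6  -1.5 160.5]
```

View pics/w4.png

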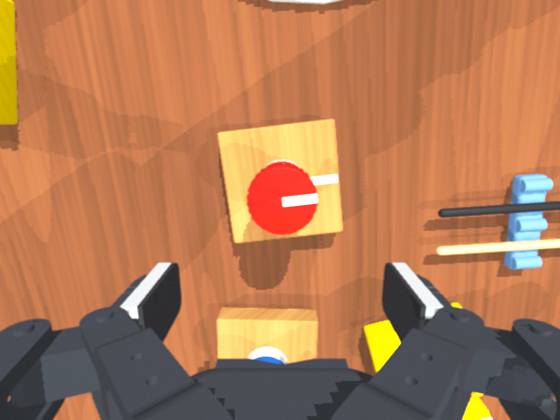

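View pics/top4.png

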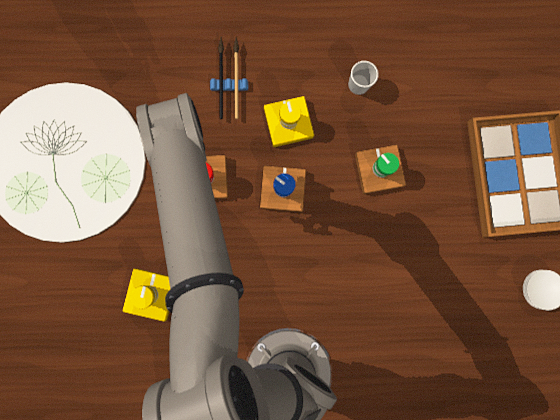

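The lines look parallel in the wrist view (lid line about (300,201), holder line about (325,180)), and blue and green are unchanged in the top view. One numeric check, then I hand in.

Run:
```python
from h import *
im=cv2.imread("pics/w4.png");o,R=st();k=get_calibration("wrist");T=k["T_tool_cam"]
wh=(cv2.cvtColor(im,cv2.COLOR_BGR2HSV)[...,1]<60)&(im.min(2)>190)
n,l,s,c=cv2.connectedComponentsWithStats(wh[150:240,220:345].astype(np.uint8))
for i in range(1,n):
    if s[i,4]<40: continue
    v,u=np.nonzero(l==i);v=v+150;u=u+220
    z=.111 if c[i][1]+150>190 else .03
    r=np.c_[(u-k["mtx"][0,2])/k["mtx"][0,0],(v-k["mtx"][1,2])/k["mtx"][1,1],np.ones(len(u))]@T[:3,:3].T@R.T
    og=R@T[:3,3]+o["eef_pos"];P=og+r*((z-og[2])/r[:,2])[:,None]
    f=cv2.fitLine(np.float32(P[:,:2]*1000),2,0,.01,.01).ravel();print(s[i],z,P.mean(0).round(4),np.degrees(np.arctan(f[1]/f[0])))
# blue/green compare with the first picture
a=cv2.imread("pics/top0.png").astype(int);b=cv2.imread("pics/top4.png").astype(int)
for n,(x,y) in dict(blue=(284,184),green=(387,163)).items():print(n,np.abs(a-b)[y-12:y+13,x-12:x+13].mean())
print(hand_in())
```

```text
7.05 [0.5489 0.2252 0.239 ] yjaw deg -4.0 q7 -0.34 gw 0.994 [-0.4  0.4 -0. ] [-0.02 -0.02  0.01] tilt 0.29 to axis mm [  0.6  -1.5 160.5]
[ 90  24  28  11 240] 0.03 [0.5966 0.2299 0.03  ] 0.3041004
[ 62  43  37  14 364] 0.111 [0.5659 0.2279 0.111 ] 3.0307207
blue 21.425066666666666
green 3.3333333333333335
the job is handed in; nothing more can be done
None
```

Run:
```python
import cv2,numpy as np
a=cv2.imread("pics/top0.png");b=cv2.imread("pics/top4.png")
cv2.imwrite("pics/cmp.png",cv2.resize(np.hstack([a[160:210,255:310],b[160:210,255:310]]),None,fx=7,fy=7,interpolation=2))
```

```text
(no output)
```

View pics/cmp.png

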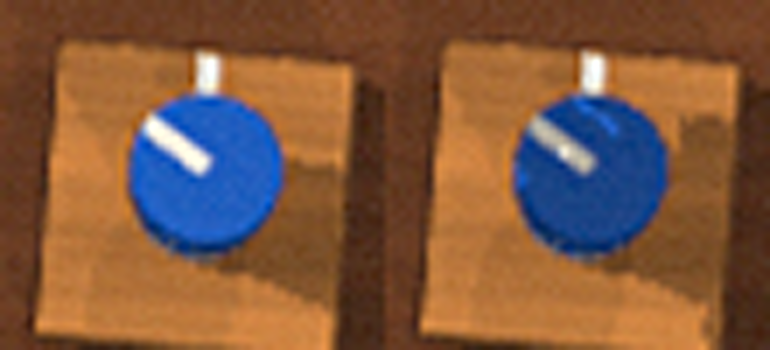

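I turned the red lid about 67° clockwise onto its hard stop, let go, raised the gripper clear and handed the job in at about 7 s.

- **At the stop:** the wrist moment rose to 0.8 N m, well above the lid's 0.12 N m friction. The jaws turned about 73°, a few degrees more than the lid needed, so the lid slipped slightly in the jaws once it stopped.
- **Line alignment:** after release the white lines on lid and holder look parallel in the wrist picture. A rough line fit gave 3.0° for the lid and 0.3° for the holder. They disagree by 2.7°; I put that down to the few pixels fitted and the holder line being partly hidden, and did not measure it again.
- **Blue and green lids:** green's picture is nearly unchanged. Blue's changed more, which I compared only after handing in: its line points the same way, and the lid is just darker, in what looks like the arm's shadow.

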